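Fetch the knife from the code-locked drawer

TASK

The kitchen's knife is locked in the small safe with three code dials: set the dials to the code 2-4-1 (left, middle, right as seen from the drawer's side; the ticks of each dial count 1 to 5 clockwise), then pull the drawer fully open. Take the knife out and lay it flat in the middle of the white cutting board, setting it down before letting go, and leave the drawer open, the dials on the code and the other things undisturbed.

Things in the scene. Friction and masses are not known exactly. Their poses are not given: they have to be found in the camera images.
- safe: grey metal knife safe, 200 mm deep, 290 wide, 100 high, fixed. Origin: bottom centre of its front (drawer) side; +x runs into the safe, +y to its left seen from the drawer's side, z up. On top, 50 mm behind the front, a row of three dials: left at y = +85 mm, middle 0, right -85; behind each a fan of five raised black ticks. The drawer is blocked until all pointers are on the code (within about 8 degrees)
- dial_left (a joint): turn of the left dial, rad. 0 = pointer on tick 3 (safe's +x); grows clockwise seen from above. Ticks 1 to 5 lie at -0.873, -0.436, 0, 0.436, 0.873 (seen from the drawer's side 1 is leftmost, 5 rightmost). End stops at -1.05 and 1.05; friction about 0.06 N m, stays where left. Starts between -0.9 and 0.9
- dial_left_grip (a point): left dial: black skirt 60 mm across, 6 mm high, on the safe's top; on it a bar grip 14 mm wide, about 50 mm long, 30 mm high. The bar's pointed end with a white line is the pointer, the other end is round. This point: on the dial's axis, 9 mm below the bar's top, 127 mm above the bench. It turns with the dial: its x axis points along the bar to the pointer, z is up
- dial_middle (a joint): turn of the middle dial, rad. 0 = pointer on tick 3 (safe's +x); grows clockwise seen from above. Ticks 1 to 5 lie at -0.873, -0.436, 0, 0.436, 0.873 (seen from the drawer's side 1 is leftmost, 5 rightmost). End stops at -1.05 and 1.05; friction about 0.06 N m, stays where left. Starts between -0.9 and 0.9
- dial_middle_grip (a point): middle dial: black skirt 60 mm across, 6 mm high, on the safe's top; on it a bar grip 14 mm wide, about 50 mm long, 30 mm high. The bar's pointed end with a white line is the pointer, the other end is round. This point: on the dial's axis, 9 mm below the bar's top, 127 mm above the bench. It turns with the dial: its x axis points along the bar to the pointer, z is up
- dial_right (a joint): turn of the right dial, rad. 0 = pointer on tick 3 (safe's +x); grows clockwise seen from above. Ticks 1 to 5 lie at -0.873, -0.436, 0, 0.436, 0.873 (seen from the drawer's side 1 is leftmost, 5 rightmost). End stops at -1.05 and 1.05; friction about 0.06 N m, stays where left. Starts between -0.9 and 0.9
- dial_right_grip (a point): right dial: black skirt 60 mm across, 6 mm high, on the safe's top; on it a bar grip 14 mm wide, about 50 mm long, 30 mm high. The bar's pointed end with a white line is the pointer, the other end is round. This point: on the dial's axis, 9 mm below the bar's top, 127 mm above the bench. It turns with the dial: its x axis points along the bar to the pointer, z is up
- drawer (a joint): travel of the drawer, m: 0 shut, 0.115 fully open (end stop); opens along the safe's -x. About 2 N of friction and some damping, stays where left
- drawer_grip (a point): middle of the drawer's handle: horizontal dark round bar 10 mm thick, 100 mm long along the safe's y, 66 mm above the bench, 45 mm free between it and the drawer front; axes as the safe's
- drawer_tray (a point): centre of the drawer's inner floor, a grey tray 115 mm (x) by 258 mm (y), 50 mm above the bench; side walls reach 72 mm, the 12 mm thick drawer front 75 mm above the bench. Axes as the safe's; moves with the drawer
- knife_grip (a point): knife lying flat in the drawer (unseen until opened), 220 mm long, about 0.18 kg, roughly along the safe's y, blade to the left; rides with the drawer. Point: half-way up the wooden handle (10 mm above its underside), near the mass centre, z up. Handle 24 mm wide, 20 high, from here 90 mm along own -y and 14 mm along +y; then steel bolster and flat blade, 42 wide, 4 thick, to 130 mm along +y
- board_top (a point): centre of the top face of the white cutting board, 160 mm (x) by 260 mm (y), 20 mm thick, fixed to the bench; z up
- bowl_mid (a point): bystander: loose steel bowl, 130 mm across, 60 mm high; point at half its height
- jar_mid (a point): bystander: loose glass jar with steel cap, 70 mm across, 100 mm high; point at half its height
- shoot_mid (a point): bystander: loose peeled yellow bamboo shoot, 142 mm long, 48 mm thick, lying along its x; point near its middle

How it is judged:
On the way, in this order (a step that is already met when the one before it is completed fails the run):
1. all three dials on the code 2-4-1, drawer still shut (value of joint dial_left between -0.596 and -0.276 rad and value of joint dial_middle between 0.276 and 0.596 rad and value of joint dial_right between -1.033 and -0.713 rad and value of joint drawer below 0.03 m), for 0.2 s.
2. drawer pulled open (value of joint drawer above 0.105 m), for 0.2 s.
3. knife set down on the board while still held (x of knife_grip in the frame of board_top between -0.07 and 0.07 m and y of knife_grip in the frame of board_top between -0.09 and 0.09 m and z of knife_grip in the frame of board_top below 0.024 m and contact force between the fingers and knife above 0.3 N), for 0.04 s.
At the end, for the whole second after the job is handed in: The knife lies flat (within 7 degrees) and at rest on the board, its grip point within 70 mm (board x) and 90 mm (board y) of the board's centre; the drawer is open by at least 95 mm; the dials are within 0.16 rad of ticks 2, 4 and 1 (x of knife_grip in the frame of board_top between -0.07 and 0.07 m and y of knife_grip in the frame of board_top between -0.09 and 0.09 m and value of joint dial_left between -0.596 and -0.276 rad and value of joint dial_middle between 0.276 and 0.596 rad and value of joint dial_right between -1.033 and -0.713 rad and z of knife_grip in the frame of board_top between 0.006 and 0.014 m and angle between knife_grip's own z axis and vertical below 0.12 rad and linear speed of knife below 0.02 m/s and value of joint drawer above 0.095 m); the robot touches nothing.
It fails at once if the bowl is pushed more than 30 mm (distance of bowl_mid from where it was at the start of the episode above 0.03 m).
It fails at once if the jar is pushed more than 30 mm (distance of jar_mid from where it was at the start of the episode above 0.03 m).
It fails at once if the shoot is pushed more than 30 mm (distance of shoot_mid from where it was at the start of the episode above 0.03 m).
It also fails if it takes over 72 s, if anything falls off the work surface, if the arm or the gripper's body presses on something with over 40 N, if the wrist force passes 120 N, or if a joint passes its speed limit or range.

ROBOT

A 7-joint arm with a two-finger parallel gripper is mounted at the origin on the work surface. World frame = base frame: x ahead of the robot, y to its left, z up, the work surface at z = 0. Lengths are in m, angles in rad, forces in N, time in s.
With the tool pointing down it reaches from about 0.4 to 0.85 m from the base axis. Payload 6.9 kg.
Tool frame: the origin (TCP) lies at the very end of the fingers, on their centre line; the grasp point (between the pads) lies 19 mm behind it; z points along the fingers, y is the line along which they close (so a half turn about z gives the same grasp; the last joint's range is limited). The gripper opens to 85 mm and grips with 20 to 120 N. Pads are 22 mm wide; open, the fingers measure 114 mm over their backs; the gripper's body (76 mm by 85 mm) begins 54 mm behind the grasp point. The pads swing forward as they close: fully open they stand 13 mm farther back than shut.
Start: joints at [1.381, 0.507, -0.238, 1.5, 0.126, 1.149, -0.155], TCP at [0.182, -0.598, 0.231] pointing down, gripper open.
Joint ranges: [-3.08, 3.08], [-0.24, 2.05], [-1.43, 1.35], [0, 2.5], [-1.52, 4.66], [0.17, 1.96], [-2.89, 2.89]. Speed limits (rad/s): [2.39, 2.39, 3.14, 3.14, 3.14, 3.14, 3.14].

INTERFACE

Orientations are given as a 3x3 rotation matrix whose columns are the frame's x, y, z axes.
In Python, from plant import arm gives the robot as it stands. The module is installed in compiled form; this text tells all that it offers.
- The arm moves only by the shell command python3 -m creep 'ROWS' [FORCE]. ROWS is JSON, a list of rows, each a list of 3 entries, a list of its own where there are three numbers: the closure in counts, from 0 (fully open) to 255 (shut), then the shift along the tool's x, y, z in cm, then the turn about the tool's z in rad. In form: [[claw, [x, y, z], twist], ...]. A call has 1 to 5 rows; each row is the pose to reach, as a shift and turn from the pose commanded when the call began, along the tool's axes at that moment; what a row does not reach only later rows make up. A row lasts 1/10 s, in which the tool goes at most 50 mm and 8.59 degrees, less where a joint would pass 70% of its speed; a pose out of reach is approached as far as the arm can. A call with a gripper value outside its range is refused whole. The fingers move at their own pace and stop on an object; FORCE is the grip in N (left out, the last holds). Time passes only in rows, so rows that repeat a pose let the fingers close. It gives the time, the measured TCP pose, the force, the opening and the grip force at its end, in the units of the state.
- arm.get_state(): the state, without advancing time (a new reading comes with each control period).
- arm.read_camera(name): name is "scene" or "top" or "wrist"; returns the picture (420x560x3 uint8, red, green, blue); there is no depth.
- arm.camera_params(name): a dict with "fx", "fy", "cx", "cy" (pixels), "origin" and "orientation" of the camera in the world; the wrist camera has in their place "hand_eye" (4x4, takes a point from camera to tool coordinates, whose origin is the TCP and whose axes are the flange's). Camera axes: x right, y down, z forward; pixel columns grow to the right and rows downward; lengths in m; the calibration is good to about 2 mm. The wrist camera is an equidistant fisheye: a pixel r from the principal point sees the ray r / f radians off the axis. A picture is of the moment at which its call begins: read the wrist's pose just before it. camera_params takes no time and is no camera call.
- arm.hand_in(): hands the job in; it is judged then, once.
Trained networks look in the newest picture that a camera, given by its name, has taken for a name from the list of things; names that differ only in an ending like _2 or _b are one class to them, and where a whole thing is asked for, a point or a joint stands for the part that bears it (a point fixed in the world has none). Each returns a list of dicts, best first, with "conf" (0 to 1); they miss things now and then, are a little off and sometimes report something else, mostly with a low value. They report only what shows in the picture. A call takes as long as a camera call.
- arm.cut_out(camera, target): "region" (420x560 bool, what is visible of it) and "point" ([row, column] in pixels, amid what is visible of it).
The state is a dict: "time": time; "joint_positions": joint angles; "qvel": joint speeds; "joint_torque": joint torques, N m; "eef_pos": TCP position; "tool_rot": TCP orientation; "contact_force": force on the tool from outside, world axes, zero at the start; "wrist_torque": the same for the moment, N m; "finger_gap": opening from 0.0 (shut) to 1.0 (fully open); "grasp_force": force on a finger pad.
Only numpy, scipy, OpenCV 4.12 (cv2) and the standard library are available. Lean on these libraries where they do the work, as an engineer would, in place of code of your own. Each camera call takes 0.05 s, during which the arm holds its last target. There are 200 camera calls.

## Working session

There is one attempt and no reset: what is moved stays moved. The work goes in short steps, Python scripts to look and compute and a shell command to move; the robot and the scene stay as the last step left them, time stands still between calls to the robot, and variables do not carry over. Pictures are saved under pics/ and viewed, at most 10 in all, crops included, and the job is handed in when it is done.

```bash
mkdir -p pics
python3 - <<'E'
from plant import arm
import cv2, numpy as np
np.set_printoptions(precision=4,suppress=True)
s=arm.get_state(); print(s['time'],s['eef_pos'],s['tool_rot'],s['finger_gap'])
for n in ['top','scene']:
    im=arm.read_camera(n); cv2.imwrite(f'pics/{n}0.png',im[:,:,::-1]); p=arm.camera_params(n); print(n,p)
print(arm.camera_params('wrist'))
E
```

```text
0.0 [ 0.1814 -0.5976  0.2304] [[ 0.9568  0.2906 -0.0005]
 [ 0.2906 -0.9568  0.0017]
 [-0.     -0.0018 -1.    ]] 0.9953096408627858
top {'fx': 403.9387660067983, 'fy': 403.9387660067983, 'cx': 280.4473326069554, 'cy': 206.5606861811225, 'origin': array([0.4537, 0.0555, 1.0084]), 'orientation': array([[ 0.0098, -0.9952,  0.0978],
       [-0.9994, -0.0129, -0.0312],
       [ 0.0323, -0.0975, -0.9947]])}
scene {'fx': 398.06256209411004, 'fy': 398.06256209411004, 'cx': 286.2047620759135, 'cy': 209.44919518607884, 'origin': array([1.3077, 0.106 , 0.6393]), 'orientation': array([[-0.0828,  0.5516, -0.83  ],
       [ 0.9965,  0.0565, -0.0618],
       [ 0.0128, -0.8322, -0.5544]])}
{'fx': 325.19226210127806, 'fy': 325.19226210127806, 'cx': 283.1262504163711, 'cy': 210.95203961737198, 'hand_eye': array([[ 0.0001, -0.949 , -0.3153,  0.0811],
       [ 1.    , -0.0002,  0.001 ,  0.    ],
       [-0.0011, -0.3153,  0.949 , -0.1417],
       [ 0.    ,  0.    ,  0.    ,  1.    ]])}
```

View pics/top0.png

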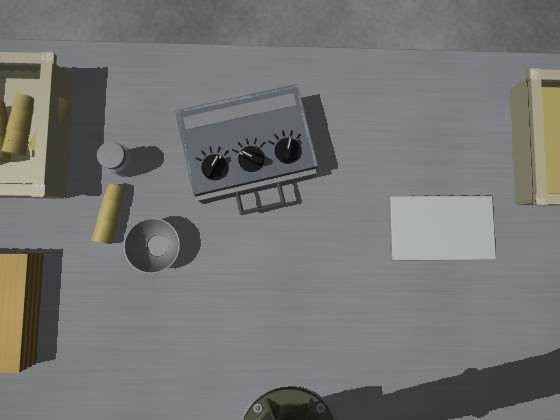

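View pics/scene0.png

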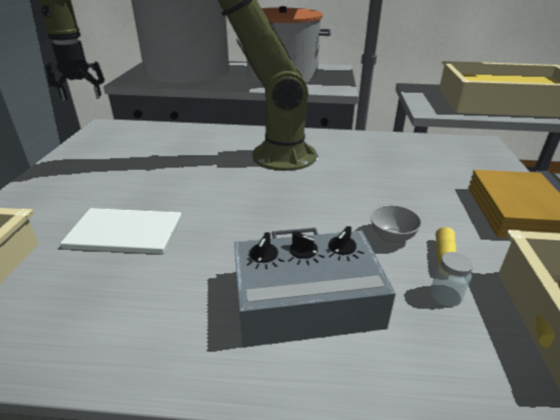

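The top picture shows the safe with its dials at about (215,167), (252,158) and (288,150) and its handle at (268,198). The board is at (442,228). The jar, shoot and bowl are left of the safe at (113,157), (108,214) and (152,245). The scene view agrees with this.

```bash
cat > h.py <<'E'
from plant import arm
import cv2, numpy as np
np.set_printoptions(precision=4,suppress=True)
def cam(n, s=None):
    p=arm.camera_params(n)
    if n!='wrist': return p, np.array(p['orientation']), np.array(p['origin'])
    s=s or arm.get_state(); H=np.array(p['hand_eye']); R=np.array(s['tool_rot'])
    return p, R@H[:3,:3], np.array(s['eef_pos'])+R@H[:3,3]
def pix2w(n,u,v,z,s=None):
    p,R,o=cam(n,s); x=np.array([(u-p['cx'])/p['fx'],(v-p['cy'])/p['fy']])
    if n=='wrist':
        r=np.hypot(*x); d=np.r_[x/r*np.sin(r),np.cos(r)] if r>0 else np.array([0,0,1.])
    else: d=np.r_[x,1]
    d=R@d; return o+d*(z-o[2])/d[2]
def w2pix(n,P,s=None):
    p,R,o=cam(n,s); q=(np.asarray(P)-o)@R
    if n=='wrist':
        h=np.hypot(q[...,0],q[...,1]); th=np.arctan2(h,q[...,2]); x=q[...,:2]*(th/np.maximum(h,1e-9))[...,None]
    else: x=q[...,:2]/q[...,2:]
    return np.stack([x[...,0]*p['fx']+p['cx'],x[...,1]*p['fy']+p['cy']],-1)
def rect(n,im,c,yaw,z,size,scale,s=None):
    """metric view of the plane z: up = frame's +x (yaw), left = +y; size m (h,w), scale px/m"""
    h,w=int(size[0]*scale),int(size[1]*scale); r,k=np.mgrid[:h,:w]
    X=(h/2-r)/scale; Y=(w/2-k)/scale; a=np.cos(yaw);b=np.sin(yaw)
    P=np.stack([c[0]+a*X-b*Y,c[1]+b*X+a*Y,np.full(X.shape,z)],-1)
    m=w2pix(n,P,s).astype(np.float32); return cv2.remap(im,m[...,0],m[...,1],cv2.INTER_CUBIC)
def move(tgt,s=None,xdir=None):
    """shift in tool cm to reach world tgt, and twist so the tool y (closing) line points along xdir yaw"""
    s=s or arm.get_state(); R=np.array(s['tool_rot']); sh=R.T@(np.array(tgt)-np.array(s['eef_pos']))*100
    tw=None
    if xdir is not None:
        d=R.T@np.array([np.cos(xdir),np.sin(xdir),0]); tw=np.arctan2(-d[0],d[1]); tw=(tw+np.pi/2)%np.pi-np.pi/2
    return sh,tw
E
python3 - <<'E'
from h import *
arm.read_camera('top')
for n,z in [('dial_left',.115),('dial_middle',.115),('dial_right',.115),('dial_left_grip',.115),('drawer_grip',.066),('bowl_mid',.06),('jar_mid',.1),('shoot_mid',.03)]:
    for d in arm.cut_out('top',n)[:3]:
        r,c=d['point']; print(n,d['conf'],(c,r),pix2w('top',c,r,z),d['region'].sum())
for c,r in [(391,196),(494,195),(495,259),(391,261)]: print('board',pix2w('top',c,r,.02))
for c,r in [(178,109),(296,86),(316,165),(197,195)]: print('safe',pix2w('top',c,r,.1))
for c,r in [(215,167),(252,158),(288,150)]: print('dial',pix2w('top',c,r,.106))
E
```

```text
dial_left 0.6 (213.2, 163.3) [0.6367 0.1788 0.115 ] 524
dial_middle 0.7 (250.6, 161.9) [0.6413 0.0954 0.115 ] 529
dial_middle 0.65 (258.8, 188.6) [0.5811 0.0762 0.115 ] 1537
dial_right 0.88 (285.5, 150.7) [0.6682 0.0173 0.115 ] 530
dial_left_grip 0.67 (214.3, 166.3) [0.63   0.1762 0.115 ] 572
dial_left_grip 0.31 (251.2, 159.1) [0.6477 0.0942 0.115 ] 536
drawer_grip 0.86 (258.5, 188.0) [0.5895 0.078  0.066 ] 1483
bowl_mid 0.57 (151.1, 246.3) [0.4507 0.3243 0.06  ] 2426
jar_mid 0.77 (117.8, 161.5) [0.6404 0.3951 0.1   ] 1073
jar_mid 0.57 (107.6, 216.0) [0.5169 0.4115 0.1   ] 1085
shoot_mid 0.81 (109.5, 212.4) [0.5305 0.4349 0.03  ] 1080
board [ 0.5809 -0.2505  0.02  ]
board [ 0.587  -0.5115  0.02  ]
board [ 0.4276 -0.5072  0.02  ]
board [ 0.4204 -0.2477  0.02  ]
safe [0.765  0.2646 0.1   ]
safe [ 0.826  -0.0065  0.1   ]
safe [ 0.6397 -0.0535  0.1   ]
safe [0.5667 0.2153 0.1   ]
dial [0.6302 0.1758 0.106 ]
dial [0.6522 0.0928 0.106 ]
dial [0.6721 0.0113 0.106 ]
```

```bash
python3 -m creep '[[0,[5,-4.5,-1],0],[0,[10,-9,-1],0],[0,[14.7,-13.3,-1],0],[0,[14.7,-13.3,-1],0]]'
python3 -m creep '[[0,[4,-3.5,-1],0],[0,[8,-7,-1],0],[0,[12,-10.5,-1],0],[0,[14.7,-13.3,-1],0],[0,[14.7,-13.3,-1],0]]'
```

```text
time: 0.95
eef_pos: [0.2844, -0.4263, 0.2415]
tool_rot: [[0.957, 0.29, 0.0], [0.29, -0.957, -0.0], [0.0, 0.001, -1.0]]
contact_force: [1.4, -0.1, -0.2]
finger_gap: 1.0
grasp_force: 0.0
time: 1.45
eef_pos: [0.3892, -0.2515, 0.2521]
tool_rot: [[0.954, 0.301, 0.003], [0.301, -0.954, 0.002], [0.003, -0.001, -1.0]]
contact_force: [0.4, -0.5, -0.2]
finger_gap: 1.001
grasp_force: 0.0
```

Run:
```python
from h import *
im=arm.read_camera('top')[:,:,::-1]
cv2.imwrite('pics/dials_top.png',rect('top',im,(.66,.094),.24,.12,(.18,.3),2500))
```

```text
(no output)
```

View pics/dials_top.png

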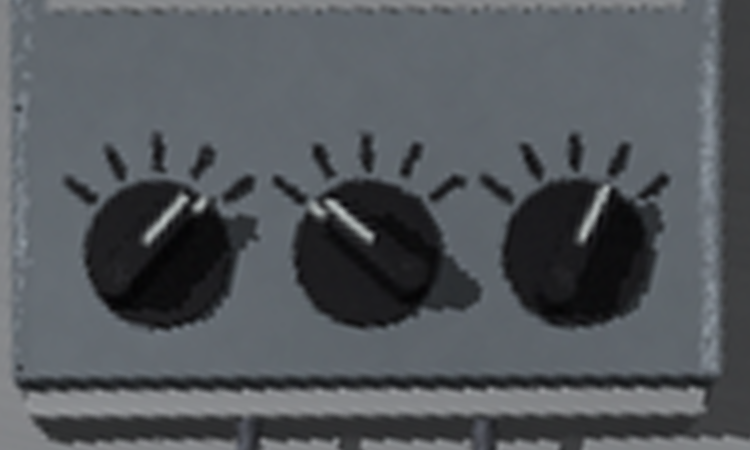

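The rectified view shows the left pointer near tick 4.5 (about +0.72), the middle near tick 1 (about -0.81) and the right near tick 4 (about +0.43). Next I'll take a closer look from the wrist.

```bash
python3 -m creep '[[0,[4,-3.5,-1],0],[0,[8,-7,-1],0],[0,[12,-10.5,-1],0],[0,[14.7,-13.3,-1],0],[0,[14.7,-13.3,-1],0]]' >/dev/null
python3 -m creep '[[0,[4,-3.5,-1],0],[0,[8,-7,-1],0],[0,[12,-10.5,-1],0],[0,[14.7,-13.3,-1],0],[0,[14.7,-13.3,-1],0]]'
python3 -m creep '[[60,[0,0,0],0],[60,[0,0,0],0]]' | tail -2
python3 - <<'E'
from h import *
s=arm.get_state(); print(s['eef_pos'],s['tool_rot'],s['joint_positions'],s['finger_gap'])
im=arm.read_camera('wrist')[:,:,::-1]
np.save('w1.npy',im); import pickle; pickle.dump(s,open('w1.pkl','wb'))
cv2.imwrite('pics/w1.png',rect('wrist',im,(.66,.094),.24,.106,(.2,.3),2600,s))
E
```

```text
time: 2.5
eef_pos: [0.5912, 0.088, 0.2706]
tool_rot: [[0.955, 0.297, 0.0], [0.297, -0.955, 0.005], [0.001, -0.004, -1.0]]
contact_force: [-0.2, 0.0, 0.4]
finger_gap: 1.0
grasp_force: 0.0
finger_gap: 0.767
grasp_force: 0.0
[0.5896 0.0791 0.2709] [[ 0.9577  0.2878 -0.0008]
 [ 0.2878 -0.9577 -0.0017]
 [-0.0012  0.0014 -1.    ]] [ 0.1343  0.4561 -0.4919  1.5145  0.2241  1.2283 -1.6696] 0.7673697960057749
```

View pics/w1.png

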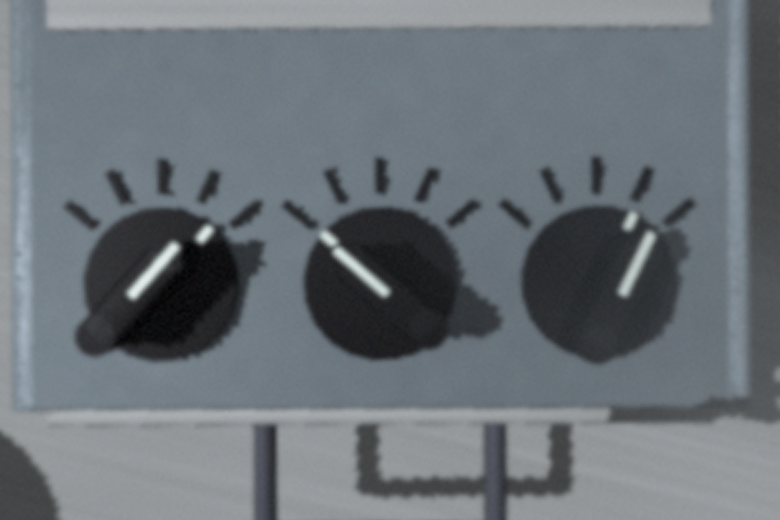

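The wrist view puts the skirt centres at (162,284), (381,284) and (600,285), so the safe yaw is about 0.24 and the middle dial sits at (0.650, 0.095). The pointers read +0.72, -0.855 and +0.455. I'll move to the left dial.

```bash
python3 -m creep '[[60,[2,-2.5,2],0.15],[60,[4,-5,4],0.3],[60,[6.7,-8.3,6],0.45],[60,[6.7,-8.3,8],0.6],[60,[6.7,-8.3,10],0.75]]' >/dev/null
python3 -m creep '[[60,[0,0,0],0.025],[60,[0,0,0],0.025],[60,[0,0,0],0.025]]'
python3 - <<'E'
from h import *
for t in [(.630,.1777,.112)]: print(*move(t,xdir=-.483+np.pi/2))
print(arm.get_state()['joint_positions'])
E
```

```text
time: 3.55
eef_pos: [0.6304, 0.1798, 0.1729]
tool_rot: [[0.888, -0.46, 0.002], [-0.46, -0.888, 0.0], [0.002, -0.001, -1.0]]
contact_force: [0.6, 0.1, 0.5]
finger_gap: 0.764
grasp_force: 0.0
[0.047  0.2157 6.094 ] 0.004459263193299368
[-0.1561  0.6031 -0.2746  1.4974  0.1774  1.0634 -2.5199]
```

```bash
python3 -m creep '[[60,[0,0.2,3],0],[60,[0,0.2,5],0],[60,[0,0.2,6.1],0],[60,[0,0.2,6.1],0],[60,[0,0.2,6.1],0]]' 40
python3 -m creep '[[255,[0,0,0],0],[255,[0,0,0],0],[255,[0,0,0],0],[255,[0,0,0],0],[255,[0,0,0],0]]' 40
python3 -m creep '[[255,[0,0,0],0],[255,[0,0,0],0]]' 40
```

```text
time: 4.05
eef_pos: [0.6294, 0.179, 0.1115]
tool_rot: [[0.887, -0.462, 0.002], [-0.462, -0.887, 0.001], [0.001, -0.001, -1.0]]
contact_force: [0.4, -0.2, 0.3]
finger_gap: 0.762
grasp_force: 0.0
time: 4.55
eef_pos: [0.6289, 0.179, 0.1109]
tool_rot: [[0.887, -0.462, 0.001], [-0.462, -0.887, 0.0], [0.001, -0.0, -1.0]]
contact_force: [-0.8, 0.5, 4.5]
finger_gap: 0.162
grasp_force: 40.4
time: 4.75
eef_pos: [0.6289, 0.1791, 0.1109]
tool_rot: [[0.887, -0.462, 0.001], [-0.462, -0.887, 0.0], [0.001, -0.0, -1.0]]
contact_force: [-1.0, -0.1, 5.5]
finger_gap: 0.153
grasp_force: 40.5
```

```bash
python3 -m creep '[[255,[0,0,-0.1],-0.14],[255,[0,0,-0.1],-0.28],[255,[0,0,-0.1],-0.42],[255,[0,0,-0.1],-0.56],[255,[0,0,-0.1],-0.58]]'
python3 -m creep '[[255,[0,0,0],-0.14],[255,[0,0,0],-0.28],[255,[0,0,0],-0.42],[255,[0,0,0],-0.56],[255,[0,0,0],-0.58]]'
python3 -m creep '[[255,[0,0,0],0],[255,[0,0,0],0]]'
```

```text
time: 5.25
eef_pos: [0.6288, 0.1785, 0.111]
tool_rot: [[0.995, 0.102, -0.0], [0.102, -0.995, -0.0], [-0.0, 0.0, -1.0]]
contact_force: [0.6, -1.7, -0.2]
finger_gap: 0.155
grasp_force: 40.1
time: 5.75
eef_pos: [0.629, 0.178, 0.111]
tool_rot: [[0.778, 0.628, -0.0], [0.628, -0.778, -0.001], [-0.001, 0.0, -1.0]]
contact_force: [1.6, -2.8, -0.0]
finger_gap: 0.153
grasp_force: 40.2
time: 5.95
eef_pos: [0.629, 0.178, 0.111]
tool_rot: [[0.781, 0.625, 0.0], [0.625, -0.781, -0.001], [-0.001, 0.001, -1.0]]
contact_force: [2.1, -3.4, -1.0]
finger_gap: 0.157
grasp_force: 39.9
```

```bash
python3 -m creep '[[60,[0,0,0],0],[60,[0,0,0],0],[60,[0,0,0],0],[60,[0,0,-3],0],[60,[0,0,-6],0]]'
python3 -m creep '[[60,[0,0,0],0],[60,[0,0,0],0]]' >/dev/null
python3 - <<'E'
from h import *
print(arm.get_state()['joint_positions'],arm.get_state()['finger_gap'])
print(*move((.6495,.0955,.112),xdir=1.095+np.pi/2))
E
```

```text
time: 6.45
eef_pos: [0.6279, 0.1793, 0.1713]
tool_rot: [[0.778, 0.629, -0.002], [0.629, -0.778, 0.0], [-0.002, -0.002, -1.0]]
contact_force: [0.6, 0.2, -0.0]
finger_gap: 0.766
grasp_force: 0.0
[ 0.0287  0.6481 -0.6096  1.4999  0.3949  1.1167 -1.5507] 0.7611484995776568
[-3.6839  7.8257  6.0021] -0.4152666053353187
```

```bash
python3 -m creep '[[60,[-1.8,3.9,0],-0.14],[60,[-3.7,7.8,0],-0.28],[60,[-3.7,7.8,0],-0.415],[60,[-3.7,7.8,0],-0.415],[60,[-3.7,7.8,0],-0.415]]'
python3 - <<'E'
from h import *
print(*move((.6495,.0955,.112),xdir=1.095+np.pi/2))
E
python3 -m creep '[[60,[0,0,3],0],[60,[0,0,5],0],[60,[0,0,6],0],[60,[0,0,6],0],[60,[0,0,6],0]]'
python3 -m creep '[[255,[0,0,0],0],[255,[0,0,0],0],[255,[0,0,0],0],[255,[0,0,0],0],[255,[0,0,0],0]]' 40
```

```text
time: 7.15
eef_pos: [0.6482, 0.0961, 0.1704]
tool_rot: [[0.461, 0.888, -0.002], [0.888, -0.461, 0.001], [0.0, -0.002, -1.0]]
contact_force: [0.3, -0.2, -0.5]
finger_gap: 0.768
grasp_force: 0.0
[0.0028 0.1576 5.8445] -0.0029051044727683717
time: 7.65
eef_pos: [0.6492, 0.0962, 0.112]
tool_rot: [[0.458, 0.889, 0.001], [0.889, -0.458, 0.001], [0.001, 0.0, -1.0]]
contact_force: [-0.4, -1.0, -0.1]
finger_gap: 0.771
grasp_force: 0.0
time: 8.15
eef_pos: [0.6496, 0.0948, 0.112]
tool_rot: [[0.459, 0.889, 0.002], [0.889, -0.459, -0.0], [0.001, 0.001, -1.0]]
contact_force: [1.3, -1.7, 5.1]
finger_gap: 0.157
grasp_force: 42.1
```

```bash
python3 -m creep '[[255,[0,0,-0.1],0.14],[255,[0,0,-0.1],0.28],[255,[0,0,-0.1],0.42],[255,[0,0,-0.1],0.56],[255,[0,0,-0.1],0.64]]'
python3 -m creep '[[255,[0,0,0],0.14],[255,[0,0,0],0.28],[255,[0,0,0],0.42],[255,[0,0,0],0.56],[255,[0,0,0],0.65]]'
python3 -m creep '[[255,[0,0,0],0],[255,[0,0,0],0]]'
python3 -m creep '[[60,[0,0,0],0],[60,[0,0,0],0],[60,[0,0,0],0],[60,[0,0,-3],0],[60,[0,0,-6],0]]'
python3 -m creep '[[60,[0,0,0],0],[60,[0,0,0],0]]' >/dev/null
python3 - <<'E'
from h import *
print(arm.get_state()['joint_positions'],arm.get_state()['finger_gap'])
print(*move((.670,.013,.112),xdir=-.213+np.pi/2))
E
```

```text
time: 8.65
eef_pos: [0.649, 0.0955, 0.1121]
tool_rot: [[0.901, 0.435, 0.0], [0.435, -0.901, 0.001], [0.0, -0.001, -1.0]]
contact_force: [1.7, 0.4, -1.3]
finger_gap: 0.154
grasp_force: 41.4
time: 9.15
eef_pos: [0.6489, 0.0964, 0.1121]
tool_rot: [[0.98, -0.198, 0.0], [-0.198, -0.98, 0.002], [-0.0, -0.002, -1.0]]
contact_force: [0.8, 2.8, -2.3]
finger_gap: 0.149
grasp_force: 41.3
time: 9.35
eef_pos: [0.6489, 0.0964, 0.1121]
tool_rot: [[0.982, -0.19, -0.0], [-0.19, -0.982, 0.001], [-0.0, -0.001, -1.0]]
contact_force: [1.2, 4.1, -3.4]
finger_gap: 0.153
grasp_force: 41.2
time: 9.85
eef_pos: [0.6483, 0.0943, 0.1722]
tool_rot: [[0.981, -0.194, -0.003], [-0.194, -0.981, -0.001], [-0.002, 0.001, -1.0]]
contact_force: [0.1, 0.4, 0.7]
finger_gap: 0.765
grasp_force: 0.0
[ 0.0244  0.6121 -0.3588  1.4941  0.232   1.076  -2.1511] 0.7691349756465027
[3.6132 7.6068 6.1062] 0.01755805140498712
```

```bash
python3 -m creep '[[60,[1.8,3.8,0],0],[60,[3.6,7.6,0],0.02],[60,[3.6,7.6,0],0.02],[60,[3.6,7.6,0],0.02],[60,[3.6,7.6,0],0.02]]' >/dev/null
python3 - <<'E'
from h import *
print(*move((.670,.013,.112),xdir=-.213+np.pi/2))
E
python3 -m creep '[[60,[0,0,3],0],[60,[0,0,5],0],[60,[0,0,6],0],[60,[0,0,6],0],[60,[0,0,6],0]]'
python3 -m creep '[[255,[0,0,0],0],[255,[0,0,0],0],[255,[0,0,0],0],[255,[0,0,0],0],[255,[0,0,0],0]]' 40
```

```text
[0.1601 0.1384 5.9395] -0.000956520953804052
time: 11.05
eef_pos: [0.6699, 0.0144, 0.1129]
tool_rot: [[0.977, -0.212, 0.001], [-0.212, -0.977, 0.0], [0.001, -0.001, -1.0]]
contact_force: [-0.1, 0.6, 0.1]
finger_gap: 0.769
grasp_force: 0.0
time: 11.55
eef_pos: [0.6699, 0.0138, 0.113]
tool_rot: [[0.977, -0.213, 0.001], [-0.213, -0.977, 0.0], [0.001, -0.001, -1.0]]
contact_force: [-0.5, 0.3, 3.5]
finger_gap: 0.152
grasp_force: 41.7
```

```bash
python3 -m creep '[[255,[0,0,-0.1],-0.14],[255,[0,0,-0.1],-0.28],[255,[0,0,-0.1],-0.42],[255,[0,0,-0.1],-0.56],[255,[0,0,-0.1],-0.67]]'
python3 -m creep '[[255,[0,0,0],-0.14],[255,[0,0,0],-0.28],[255,[0,0,0],-0.42],[255,[0,0,0],-0.56],[255,[0,0,0],-0.66]]'
python3 -m creep '[[255,[0,0,0],0],[255,[0,0,0],0]]'
python3 -m creep '[[60,[0,0,0],0],[60,[0,0,0],0],[60,[0,0,0],0],[60,[0,0,-4],0],[60,[0,0,-8],0]]'
python3 -m creep '[[60,[0,0,-4],0.15],[60,[0,0,-8],0.3],[60,[0,0,-8],0.45],[60,[0,0,-8],0.45]]'
python3 - <<'E'
from h import *
s=arm.get_state(); print(s['joint_positions'])
im=arm.read_camera('top')[:,:,::-1]
a=rect('top',im,(.62,.09),.24,.12,(.28,.3),1400)
im=arm.read_camera('wrist')[:,:,::-1]
b=rect('wrist',im,(.62,.09),.24,.106,(.28,.3),1400,s)
cv2.imwrite('pics/chk.png',np.vstack([a,b])[:600] if 0 else np.hstack([a,b])[:, :800] if 0 else cv2.resize(np.hstack([a,b]),(800,373)))
E
```

```text
time: 12.05
eef_pos: [0.67, 0.0131, 0.1131]
tool_rot: [[0.896, 0.444, 0.001], [0.444, -0.896, -0.0], [0.001, 0.0, -1.0]]
contact_force: [1.6, -0.7, -1.1]
finger_gap: 0.15
grasp_force: 40.9
time: 12.55
eef_pos: [0.6705, 0.0127, 0.1131]
tool_rot: [[0.436, 0.9, 0.002], [0.9, -0.436, -0.0], [0.0, 0.002, -1.0]]
contact_force: [3.3, -0.3, -2.0]
finger_gap: 0.155
grasp_force: 40.9
time: 12.75
eef_pos: [0.6705, 0.0126, 0.1131]
tool_rot: [[0.444, 0.896, 0.002], [0.896, -0.444, -0.0], [0.0, 0.002, -1.0]]
contact_force: [5.3, -1.2, -3.9]
finger_gap: 0.156
grasp_force: 40.7
time: 13.25
eef_pos: [0.6684, 0.0136, 0.1931]
tool_rot: [[0.44, 0.898, -0.004], [0.898, -0.44, 0.0], [-0.001, -0.003, -1.0]]
contact_force: [0.4, 0.5, 0.4]
finger_gap: 0.763
grasp_force: 0.0
time: 13.65
eef_pos: [0.6696, 0.0142, 0.275]
tool_rot: [[0.788, 0.615, 0.002], [0.615, -0.788, -0.0], [0.002, 0.002, -1.0]]
contact_force: [-0.3, -0.2, -1.9]
finger_gap: 0.762
grasp_force: 0.0
[ 0.2779  0.6006 -0.6353  1.292   0.3512  1.3567 -1.2536]
```

View pics/chk.png

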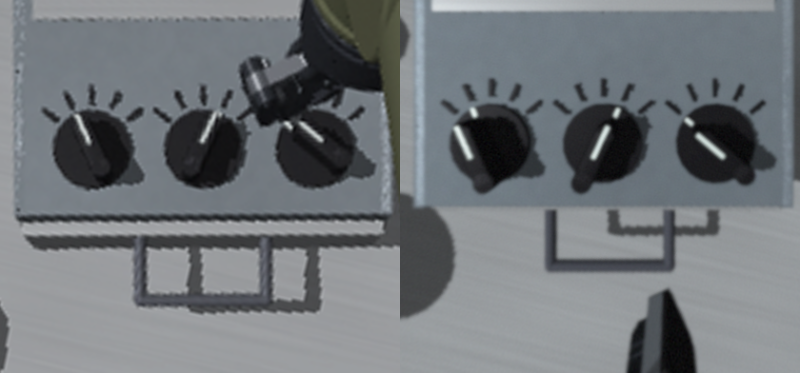

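The dials stand at 2-4-1 in both views. The handle shows at about (200,300) in the left half and (610,266) in the right half. Next is the handle.

Run:
```python
from h import *
s=arm.get_state(); k=800/840/1*1400
def f(n,u,v,zp):
    X=(373/2-v)/k; Y=(200-u)/k; a,b=np.cos(.24),np.sin(.24)
    P=np.array([.62+a*X-b*Y,.09+b*X+a*Y,zp]); q=w2pix(n,P,s); return pix2w(n,*q,.066,s)
m=np.array([.6495,.0955]); a,b=np.cos(.24),np.sin(.24)
for n,u,v,z in [('top',138,300,.12),('top',268,300,.12),('wrist',548,266,.106),('wrist',672,266,.106)]:
    P=f(n,u-(400 if n=='wrist' else 0),v,z); d=P[:2]-m; print(n,P,'rel middle dial in safe axes',a*d[0]+b*d[1],-b*d[0]+a*d[1])
```

```text
top [0.5307 0.1185 0.066 ] rel middle dial in safe axes -0.10994252829423819 0.050629114132880196
top [0.5553 0.0181 0.066 ] rel middle dial in safe axes -0.10994252829423812 -0.05279712767730631
wrist [0.5295 0.1202 0.066 ] rel middle dial in safe axes -0.11073648652200166 0.052516397232261786
wrist [0.5544 0.0181 0.066 ] rel middle dial in safe axes -0.11073648652200167 -0.05255506052824677
```

Run:
```python
from h import *
print(*move((.5427,.0694,.15),xdir=.24))
```

```text
[ -6.4095 -12.207   12.2708] -1.1415667084466572
```

```bash
python3 -m creep '[[135,[-2,-4,0],-0.14],[135,[-4,-8,2],-0.28],[135,[-6.4,-12.2,5],-0.42],[135,[-6.4,-12.2,9],-0.56],[135,[-6.4,-12.2,12.2],-0.7]]' >/dev/null
python3 -m creep '[[135,[0,0,0],-0.14],[135,[0,0,0],-0.28],[135,[0,0,0],-0.42],[135,[0,0,0],-0.44],[135,[0,0,0],-0.44]]'
python3 - <<'E'
from h import *
print(*move((.5427,.0694,.05),xdir=.24)); print(arm.get_state()['joint_positions'])
E
```

```text
time: 14.75
eef_pos: [0.5434, 0.0698, 0.1505]
tool_rot: [[-0.231, 0.973, -0.002], [0.973, 0.231, 0.001], [0.001, -0.002, -1.0]]
contact_force: [0.3, -0.7, -0.1]
finger_gap: 0.473
grasp_force: 0.0
[-0.0328 -0.0609 10.0482] -0.00696029547702226
[ 0.4102  0.6047 -0.931   1.813   0.5645  1.0169 -0.5145]
```

```bash
python3 -m creep '[[135,[0,0,3],0],[135,[0,0,6],0],[135,[0,0,8.5],0],[135,[0,0,10],0],[135,[0,0,10],0]]'
python3 -m creep '[[255,[0,0,0],0],[255,[0,0,0],0],[255,[0,0,0],0],[255,[0,0,0],0],[255,[0,0,0],0]]' 50
```

```text
time: 15.25
eef_pos: [0.5427, 0.0697, 0.0496]
tool_rot: [[-0.231, 0.973, -0.003], [0.973, 0.231, -0.001], [0.0, -0.003, -1.0]]
contact_force: [-0.6, -0.4, 0.1]
finger_gap: 0.472
grasp_force: 0.0
time: 15.75
eef_pos: [0.5416, 0.0697, 0.0522]
tool_rot: [[-0.232, 0.973, -0.003], [0.973, 0.232, -0.002], [-0.001, -0.003, -1.0]]
contact_force: [-9.0, -0.6, 5.1]
finger_gap: 0.096
grasp_force: 48.8
```

```bash
python3 -m creep '[[255,[0,-1,0],0],[255,[0,-2.5,0],0],[255,[0,-4,0],0],[255,[0,-5.5,0],0],[255,[0,-7,0],0]]'
python3 -m creep '[[255,[0,-1.5,0],0],[255,[0,-3,0],0],[255,[0,-4,0],0],[255,[0,-4.6,0],0],[255,[0,-4.6,0],0]]'
```

```text
time: 16.25
eef_pos: [0.4766, 0.0535, 0.0523]
tool_rot: [[-0.231, 0.973, 0.004], [0.973, 0.231, 0.0], [-0.001, 0.003, -1.0]]
contact_force: [3.5, -0.6, -1.7]
finger_gap: 0.092
grasp_force: 49.7
time: 16.75
eef_pos: [0.431, 0.042, 0.0522]
tool_rot: [[-0.231, 0.973, 0.001], [0.973, 0.231, -0.002], [-0.002, 0.001, -1.0]]
contact_force: [-1.4, -5.2, 11.1]
finger_gap: 0.093
grasp_force: 51.1
```

```bash
python3 -m creep '[[135,[0,0,0],0],[135,[0,0,0],0],[135,[0,0,0],0],[135,[0,0,-3],0],[135,[0,0,-6],0]]'
python3 -m creep '[[60,[0,0,-5],0],[60,[0,2,-10],0],[60,[0,5,-14],0],[60,[0,5,-14],0],[60,[0,5,-14],0]]'
python3 -m creep '[[60,[0,0,0],0],[60,[0,0,0],0]]' >/dev/null
python3 - <<'E'
from h import *
s=arm.get_state(); print(s['eef_pos'])
im=arm.read_camera('wrist')[:,:,::-1]
for d in arm.cut_out('wrist','knife_grip')[:2]:
    r,c=d['point']; print(d['conf'],c,r,pix2w('wrist',c,r,.06,s),d['region'].sum())
ti=arm.read_camera('top')[:,:,::-1]
for d in arm.cut_out('top','knife_grip')[:2]:
    r,c=d['point']; print(d['conf'],c,r,pix2w('top',c,r,.06,s),d['region'].sum())
c=(.4856,.055)
cv2.imwrite('pics/kn.png',cv2.resize(np.vstack([rect('wrist',im,(.51,.06),.24,.07,(.2,.4),2000,s),rect('top',ti,(.51,.06),.24,.07,(.2,.4),2000,s)]),(600,600)))
E
```

```text
time: 17.25
eef_pos: [0.4302, 0.0437, 0.1115]
tool_rot: [[-0.233, 0.972, -0.003], [0.972, 0.233, 0.001], [0.002, -0.002, -1.0]]
contact_force: [0.6, 0.0, -0.3]
finger_gap: 0.47
grasp_force: 0.0
time: 17.75
eef_pos: [0.4804, 0.0553, 0.2517]
tool_rot: [[-0.232, 0.973, 0.002], [0.973, 0.232, 0.001], [0.0, 0.002, -1.0]]
contact_force: [-1.1, -0.7, -0.4]
finger_gap: 0.768
grasp_force: 0.0
[0.4784 0.0543 0.2499]
0.61 350.7 150.5 [0.5374 0.1062 0.06  ] 5973
```

View pics/kn.png

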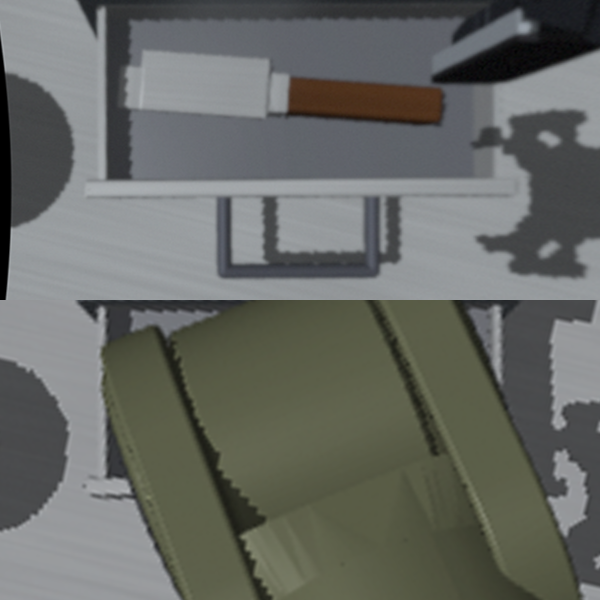

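The wrist view shows the knife in the open tray, with its handle from (289,98) to (443,106), so the grip point is at about (310,99), or world (0.545, 0.062), with knife yaw about 0.19.

Run:
```python
from h import *
print(*move((.5446,.0616,.12),xdir=.188))
```

```text
[-0.8417  6.5405 13.0616] 0.04621092729311016
```

```bash
python3 -m creep '[[100,[-0.4,3,4],0.046],[100,[-0.8,6.5,8],0.046],[100,[-0.8,6.5,12],0.046],[100,[-0.8,6.5,13],0.046],[100,[-0.8,6.5,13],0.046]]'
python3 - <<'E'
from h import *
print(*move((.5446,.0616,.052),xdir=.188))
E
```

```text
time: 18.65
eef_pos: [0.5433, 0.062, 0.1202]
tool_rot: [[-0.188, 0.982, -0.004], [0.982, 0.188, -0.0], [0.001, -0.004, -1.0]]
contact_force: [-0.2, 0.4, 0.3]
finger_gap: 0.609
grasp_force: 0.0
[-0.0695  0.1454  6.8151] 0.0010466816777847665
```

```bash
python3 -m creep '[[100,[0,0.1,3],0],[100,[0,0.1,5],0],[100,[0,0.1,6.8],0],[100,[0,0.1,6.8],0],[100,[0,0.1,6.8],0]]'
python3 -m creep '[[255,[0,0,0],0],[255,[0,0,0],0],[255,[0,0,0],0],[255,[0,0,0],0],[255,[0,0,0],0]]' 40
python3 -m creep '[[255,[0,0,-1],0],[255,[0,0,-2],0],[255,[0,0,-4],0],[255,[0,0,-6],0],[255,[0,0,-8],0]]'
```

```text
time: 19.15
eef_pos: [0.5465, 0.0625, 0.0554]
tool_rot: [[-0.187, 0.982, 0.002], [0.982, 0.187, 0.0], [-0.0, 0.002, -1.0]]
contact_force: [0.7, -0.3, 0.9]
finger_gap: 0.608
grasp_force: 0.0
time: 19.65
eef_pos: [0.5469, 0.0625, 0.0551]
tool_rot: [[-0.186, 0.983, 0.003], [0.983, 0.186, 0.0], [-0.0, 0.003, -1.0]]
contact_force: [-0.7, -0.8, 8.5]
finger_gap: 0.272
grasp_force: 39.3
time: 20.15
eef_pos: [0.5456, 0.0623, 0.1348]
tool_rot: [[-0.187, 0.982, 0.0], [0.982, 0.187, 0.0], [0.0, 0.0, -1.0]]
contact_force: [0.1, -0.1, -2.2]
finger_gap: 0.269
grasp_force: 39.8
```

Run:
```python
from h import *
s=arm.get_state(); print(*move((.5045,-.399,.10),xdir=.026)); print(s['joint_positions'],s['grasp_force'])
```

```text
[-44.5481 -12.6729   3.4744] 0.1624068728324357
[ 0.4156  0.6246 -0.9214  1.8304  0.5914  0.9883 -0.5684] 39.79618191719055
```

```bash
python3 -m creep '[[255,[-2,-0.6,-1],0],[255,[-5,-1.5,-2],0],[255,[-8.5,-2.5,-2],0],[255,[-12,-3.5,-2],0],[255,[-15.5,-4.5,-2],0]]' >/dev/null
python3 -m creep '[[255,[-3.5,-1,0],0],[255,[-7,-2,0],0],[255,[-10.5,-3,0],0],[255,[-14,-4,0],0],[255,[-17,-4.8,0],0]]' >/dev/null
python3 -m creep '[[255,[-3.5,-1,0],0.04],[255,[-7,-2,0],0.08],[255,[-10,-2.8,1],0.12],[255,[-12,-3.4,2],0.16],[255,[-12,-3.4,2],0.16]]'
python3 -m creep '[[255,[0,0,0],0],[255,[0,0,0],0],[255,[0,0,0],0]]' >/dev/null
python3 - <<'E'
from h import *
s=arm.get_state(); print(*move((.5045,-.399,.025),xdir=.026)); print(s['eef_pos'],s['grasp_force'],s['contact_force'])
im=arm.read_camera('wrist')[:,:,::-1]
ti=arm.read_camera('top')[:,:,::-1]
cv2.imwrite('pics/bd.png',np.vstack([cv2.resize(im,(400,300)),cv2.resize(ti,(400,300))]))
E
```

```text
time: 21.65
eef_pos: [0.5018, -0.4022, 0.1314]
tool_rot: [[-0.021, 1.0, -0.003], [1.0, 0.021, 0.0], [0.0, -0.003, -1.0]]
contact_force: [0.1, 0.4, -2.2]
finger_gap: 0.27
grasp_force: 39.8
[-0.1887 -0.0572 10.8937] 0.004531544731179116
[ 0.5049 -0.3971  0.1339] 39.810394048690796 [ 0.2481  0.6168 -1.3868]
```

View pics/bd.png

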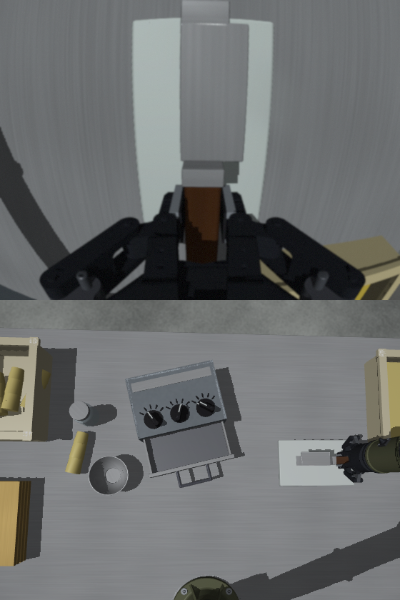

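Both views show the knife held level over the board and in line with it, and nothing else has moved. Now lowering it.

```bash
python3 -m creep '[[255,[0,0,3],0],[255,[0,0,6],0],[255,[0,0,8.5],0],[255,[0,0,9.7],0],[255,[0,0,9.7],0]]'
python3 -m creep '[[255,[0,0,0.4],0],[255,[0,0,0.8],0],[255,[0,0,1.1],0],[255,[0,0,1.1],0]]'
```

```text
time: 22.55
eef_pos: [0.5035, -0.398, 0.0349]
tool_rot: [[-0.029, 1.0, -0.002], [1.0, 0.029, 0.002], [0.002, -0.002, -1.0]]
contact_force: [0.2, 0.7, -1.8]
finger_gap: 0.268
grasp_force: 39.8
time: 22.95
eef_pos: [0.5042, -0.3988, 0.0254]
tool_rot: [[-0.028, 1.0, 0.0], [1.0, 0.028, -0.0], [-0.0, 0.0, -1.0]]
contact_force: [0.2, 0.3, -1.1]
finger_gap: 0.266
grasp_force: 39.8
```

```bash
python3 -m creep '[[255,[0,0,0.1],0],[255,[0,0,0.1],0]]'|grep -E 'contact|eef'; python3 -m creep '[[255,[0,0,0.1],0],[255,[0,0,0.1],0]]'|grep -E 'contact|eef'
```

```text
eef_pos: [0.5043, -0.3988, 0.0251]
contact_force: [-2.9, 1.2, 5.7]
eef_pos: [0.5043, -0.3988, 0.0251]
contact_force: [-4.9, 0.5, 13.6]
```

Touchdown is confirmed, since the tool stopped at 0.0251 while the upward force grew. I'll release and retreat.

```bash
python3 -m creep '[[255,[0,0,-0.1],0],[100,[0,0,-0.1],0],[100,[0,0,-0.1],0],[100,[0,0,-0.1],0],[100,[0,0,-0.1],0]]'
python3 -m creep '[[100,[0,0,-1],0],[100,[0,0,-3],0],[100,[0,0,-7],0],[100,[0,0,-11],0],[100,[0,0,-15],0]]' >/dev/null
python3 -m creep '[[100,[-4,-4,-3],0],[100,[-8,-4,-3],0],[100,[-12,-4,-3],0],[100,[-12,-4,-3],0],[100,[-12,-4,-3],0]]'
python3 - <<'E'
from h import *
ti=arm.read_camera('top')[:,:,::-1]
cv2.imwrite('pics/end.png',ti)
E
```

```text
time: 23.85
eef_pos: [0.5042, -0.3986, 0.0241]
tool_rot: [[-0.028, 1.0, 0.0], [1.0, 0.028, 0.0], [0.0, 0.0, -1.0]]
contact_force: [-0.4, 0.6, -0.3]
finger_gap: 0.607
grasp_force: 0.0
time: 24.85
eef_pos: [0.4672, -0.5203, 0.2043]
tool_rot: [[-0.026, 1.0, 0.0], [1.0, 0.026, 0.001], [0.001, 0.0, -1.0]]
contact_force: [-0.4, 0.6, -0.6]
finger_gap: 0.606
grasp_force: 0.0
```

View pics/end.png

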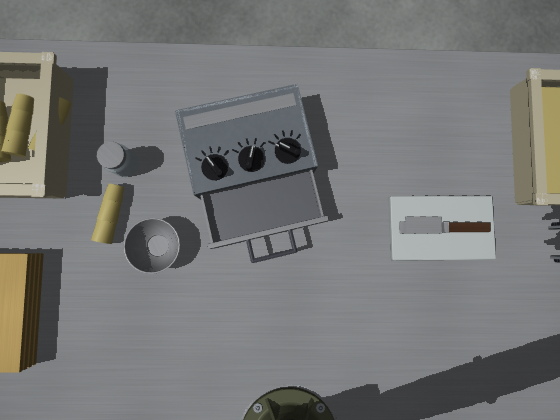

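The knife lies flat in the middle of the board, from (400,226) to (490,228). The drawer is open, the dials are on the code, and the bowl, jar and shoot are where they started.

```bash
python3 -c "
from plant import arm
print(arm.hand_in())"
```

```text
the job is handed in; nothing more can be done
None
```

I handed the job in at about 25 s: dials on 2-4-1, drawer pulled fully open (about 114 mm), knife set down and lying flat in the middle of the board, and bowl, jar and shoot undisturbed; the hand-in returned no verdict.

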